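Fetch the spoon from the slide-lid box

ROBOT

A 7-joint arm with a two-finger parallel gripper is mounted at the origin on the work surface. World frame = base frame: x ahead of the robot, y to its left, z up, the work surface at z = 0. Lengths are in m, angles in rad, forces in N, time in s.
With the tool pointing down it reaches from about 0.425 to 1.025 m from the base axis. Payload 3.6 kg.
Tool frame: the origin (TCP) lies on the centre line of the jaws, within the pads' length; the fingertips stand 17 mm ahead of it and the grasp point (between the pads) lies 2 mm behind it; z points along the fingers, y is the line along which they close (so a half turn about z gives the same grasp; the last joint's range is limited). The gripper opens to 85 mm and grips with 20 to 120 N. Pads are 22 mm wide; open, the fingers measure 114 mm over their backs; the gripper's body (76 mm by 85 mm) begins 54 mm behind the grasp point. The pads swing forward as they close: fully open they stand 13 mm farther back than shut.
Start: joints at [-1.407, 0.591, 0.048, 1.609, -0.033, 0.943, -0.034], TCP at [0.185, 0.701, 0.248] pointing down, gripper open.
Joint ranges: [-2.69, 2.69], [-0.47, 2.24], [-1.27, 1.36], [0.19, 2.51], [-1.53, 4.68], [0.08, 2.07], [-3.09, 3.09]. Speed limits (rad/s): [2.57, 2.57, 3.14, 3.14, 3.14, 3.14, 3.14].

INTERFACE

Orientations are given as a 3x3 rotation matrix whose columns are the frame's x, y, z axes.
In Python, from bench import ctrl, optics, order gives the robot as it stands. The module is installed in compiled form; this text tells all that it offers.
- The arm moves only by the tool drive_tool, never from a script. Its argument "steps" is a list of rows, each an object of numbers: "x", "y", "z": the shift along the world's x, y, z in mm; "spin": the turn about the world's z in degrees. A call has 1 to 10 rows; each row is the pose to reach, as a shift and turn from the pose commanded when the call began; what a row does not reach only later rows make up. A row lasts 1/10 s, in which the tool goes at most 50 mm and 8.59 degrees, less where a joint would pass 70% of its speed; a pose out of reach is approached as far as the arm can. A call with a gripper value outside its range is refused whole. "hand" is the gripper's target within -1 to 1 (shut at 1, half-way at 0, fully open at -1), set as the call begins (left out, the last holds). The fingers move at their own pace and stop on an object; the grip force is fixed at half the most. Time passes only in rows, so rows that repeat a pose let the fingers close. It gives the time, the measured TCP pose, the force, the opening and the grip force at its end, in the units of the state.
- ctrl.get_state(): the state, without advancing time (a new reading comes with each control period).
- optics.snapshot(name): name is "scene" or "side" or "wrist"; returns (picture, depth): 400x640x3 uint8, blue, green, red; 400x640 float32, m along the optical axis (not along the pixel's ray), 0 where there is no reading.
- optics.camera_model(name): a dict with "fovy" (degrees; the focal length in pixels is half the picture's height over the tangent of half this angle, whatever the lens; pixels are square), "cx", "cy" (the principal point, pixels), "position" and "orientation" of the camera in the world; the wrist camera has in their place "T_tool_cam" (4x4, takes a point from camera to tool coordinates, whose origin is the TCP and whose axes are the flange's). Camera axes: x right, y down, z forward; pixel columns grow to the right and rows downward; lengths in m; the calibration is good to about 2 mm. The wrist camera is an equidistant fisheye: a pixel r from the principal point sees the ray r / f radians off the axis. A picture is of the moment at which its call begins: read the wrist's pose just before it. camera_model takes no time and is no camera call.
- order.close_job(): hands the job in; it is judged then, once.
The state is a dict: "time": time; "joints": joint angles; "joint_velocities": joint speeds; "joint_efforts": joint torques, N m; "ee_pos": TCP position; "ee_rot": TCP orientation; "contact_force": force on the tool from outside, world axes, zero at the start; "ft_torque": the same for the moment, N m; "grip_width": finger opening in m; "grasp_force": force on a finger pad.
Only numpy, scipy, OpenCV 4.12 (cv2) and the standard library are available. Lean on these libraries where they do the work, as an engineer would, in place of code of your own. Each camera call takes 0.05 s, during which the arm holds its last target. There are 200 camera calls.

TASK

Slide the lid of the wooden box all the way out of its grooves and lay it flat on the counter, grip bar up. Then take out the stubby wooden spoon and lay it, hollow side up, lengthwise and roughly central on the raised ceramic spoon rest between the four corner lugs. Set things down rather than dropping them, and leave everything else where it stands.

Things in the scene. Friction and masses are not known exactly. Their poses are not given: they have to be found in the camera images.
- box: Wooden box, fixed, 176 (x) x 128 (y) x 52.5 high mm; origin centred under it. The lid runs in grooves along x and comes out only at the -x end, which points roughly to the robot's left; lips stop it lifting. Grooves 108 wide, 36 to 44.5 mm above the counter; opening between lips 92 wide. Front (-x) wall 34 high, back wall 52.5, both 8 thick. Inner floor at 8 mm, 160 x 92.
- box_mouth (a point): Middle of the box's open (-x) end, at box x -88 mm, 39 mm above the counter (mid-groove); axes as the box's. The lid, 166 mm long, is clear when its rear edge has passed this point outward, that is when the grip bar's centre is over 128 mm from here towards -x (shut, the bar is about 38 mm inward).
- lid_bar (a point): Centre of the grip bar on the loose sliding lid (about 0.1 kg). Bar 14 (x) x 60 (y) x 26 high mm; axes as the lid's, parallel to the box's. Lid plate 166 (x) x 104 (y) x 6 mm; bar centre 45 mm towards -x from the plate's centre, 19 mm above its underside. Shut, it is 55 mm above the counter at box x -50; starts up to 12 mm open. Slides easily, under 5 N.
- spoon_mid (a point): Centre (half-way up, near the centre of mass) of the loose stubby wooden spoon, about 0.06 kg, on the box's floor, hidden under the lid at first. 131 long (x, from -75 to +56 mm of this point), 20 high; straight handle 18 wide (y), x -75 to +22; round bowl 38 across centred at x +37, hollow side up (z). Lies along the box's x within 0.1 rad.
- rest_top (a point): Raised ceramic spoon rest, fixed: centre of its flat top, 45 mm above the counter. Top 100 long (x) x 72 wide (y) mm, at each corner a lug 14 x 6 and 10 mm high (60 mm clear between them across y; sides open between lugs). Foot 112 x 90 x 8 mm. The spoon is to lie along its x, either way round.
- lid_lifter: Bystander: steel Dutch oven lid lifter lying flat, 265 long, at the back of the counter.
- scrubber: Bystander: green plastic dish scrubber, 72 across, 68 high; origin under its centre.
- salt_jar: Bystander: glass salt jar, 68 across, 85 high; origin under its centre.
- oil_bottle: Bystander: green oil bottle, 64 across, 210 high; origin under its centre.
- mug: Bystander: blue mug, 84 across, 85 high; origin under its centre.

How it is judged:
By the outcome, as a careful person would: the job done as asked, in the order asked, and still so for the second after the job is handed in, with the robot touching nothing.
It also fails if it takes over 59 s, if anything falls off the work surface, if the arm or the gripper's body presses on something with over 40 N, if the wrist force passes 120 N, or if a joint passes its speed limit or range.

## Working session

There is one attempt and no reset: what is moved stays moved. The work goes in short steps, Python scripts to look and compute and a tool call to move; the robot and the scene stay as the last step left them, time stands still between calls to the robot, and variables do not carry over. Pictures are saved under pics/ and viewed, at most 10 in all, crops included, and the job is handed in when it is done.

Besides the shell and the picture viewer there is one more tool, called in YAML: its name, and indented under it one key for each argument. drive_tool: Moves the arm, as the interface text tells. Its arguments: {"type":"object","properties":{"steps":{"type":"array","items":{"type":"object","properties":{"x":{"type":"number"},"y":{"type":"number"},"z":{"type":"number"},"spin":{"type":"number"}}}},"hand":{"type":"number"}},"required":["steps"]}

```bash
mkdir -p pics
cat > h.py <<'E'
import numpy as np, cv2
from bench import ctrl, optics, order
def snap(n):
    s=ctrl.get_state(); im,d=optics.snapshot(n); m=optics.camera_model(n)
    return s,im,d,m
def cloud(n):
    s,im,d,m=snap(n); H,W=d.shape; f=H/2/np.tan(np.radians(m['fovy'])/2)
    u,v=np.meshgrid(np.arange(W),np.arange(H)); a=(u-m['cx'])/f; b=(v-m['cy'])/f
    if n=='wrist':
        r=np.hypot(a,b)+1e-9; t=np.tan(np.minimum(r,1.5))/r; a=a*t;b=b*t
        T=np.array(m['T_tool_cam']); R=np.array(s['ee_rot'])@T[:3,:3]; p=np.array(s['ee_rot'])@T[:3,3]+s['ee_pos']
    else: R=np.array(m['orientation']);p=np.array(m['position'])
    P=np.stack([a*d,b*d,d],-1)@R.T+p
    P[d<=0]=np.nan
    return s,im,d,P
E
python3 - <<'E'
from h import *
ims=[]
for n in ['scene','side']:
    s,im,d,P=cloud(n); np.savez(n,im=im,P=P); ims.append(im); m=optics.camera_model(n); print(n,m['position'],np.array(m['orientation'])[:,2],m['fovy'],(d>0).mean())
print(s)
cv2.imwrite('pics/a.png',ims[0]);cv2.imwrite('pics/b.png',ims[1])
s,im,d,P=cloud('wrist');cv2.imwrite('pics/c.png',im);np.savez('wrist',im=im,P=P)
E
```

```text
scene [ 0.97258724 -0.51268261  0.81966202] [-0.41096456  0.58255119 -0.70124335] 54.815918119969474 0.99605859375
side [ 0.09948428 -0.41222773  0.72627652] [ 0.46208611  0.54512716 -0.69950897] 55.081673814092625 0.99583984375
{'time': 0.05, 'joints': array([-1.40649309,  0.59210829,  0.04831059,  1.60980594, -0.03330972,
        0.94266645, -0.03372314]), 'joint_velocities': array([-0.00126591, -0.00111855,  0.00117881, -0.00165616,  0.0004038 ,
       -0.00028807,  0.00107313]), 'joint_efforts': array([ 3.18830113e-03, -5.50451732e+01,  1.55381151e+00, -1.99019426e+01,
        9.60858510e-03,  3.95609895e-03, -2.68350568e-06]), 'ee_pos': array([0.18464257, 0.70029964, 0.2471551 ]), 'ee_rot': array([[-9.66963430e-01,  2.54914759e-01, -4.37872712e-04],
       [ 2.54915106e-01,  9.66961072e-01, -2.13850694e-03],
       [-1.21731114e-04, -2.17947838e-03, -9.99997618e-01]]), 'contact_force': array([-0.14129435, -0.4182722 ,  0.42013227]), 'ft_torque': array([ 0.04647765, -0.02962554, -0.0046715 ]), 'grasp_force': 0.0, 'grip_width': 0.08554222985760203}
```

View pics/a.png

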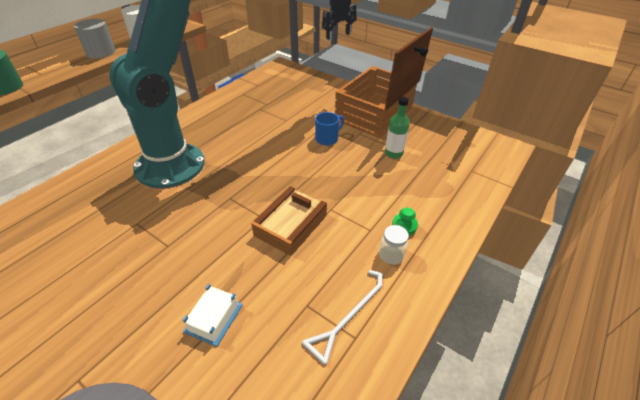

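View pics/b.png

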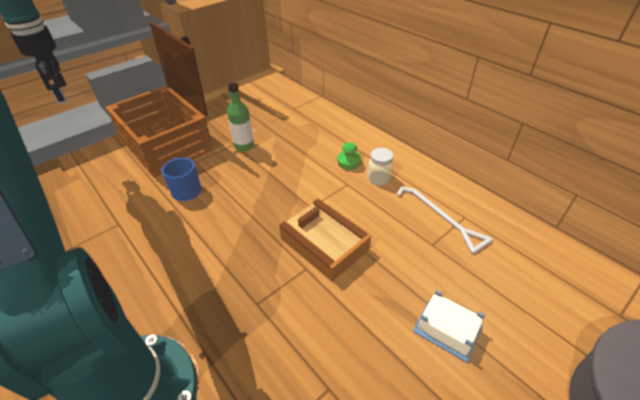

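The box is at about (290,217) in the scene view with the grip bar at (302,200). The spoon rest is at (212,313), and the mug, at (327,128), stands off the box's mouth side. Next I'll measure these from the depth.

Run:
```python
from h import *
reg={'scene':{'box':(250,185,332,252),'rest':(182,283,245,345),'mug':(310,108,346,146),'lift':(300,268,385,364)},
'side':{'box':(276,196,374,278),'rest':(410,290,488,362),'mug':(160,155,204,202),'lift':(395,184,494,254)}}
def rect(p):
    (c,(w,h),a)=cv2.minAreaRect((p[:,:2]*1000).astype(np.float32))
    return np.round(c,1),np.round((w,h),1),round(a,1)
for n in reg:
    z=np.load(n+'.npz');im,P=z['im'],z['P']
    for k,(a,b,c,d) in reg[n].items():
        Q=P[b:d,a:c].reshape(-1,3); C=im[b:d,a:c].reshape(-1,3).astype(int)
        ok=np.isfinite(Q[:,2]); Q=Q[ok];C=C[ok]
        if k=='box':
            s=Q[(Q[:,2]>.047)&(Q[:,2]<.0575)]; print(n,'rim',len(s),rect(s))
            s=Q[(Q[:,2]>.062)&(Q[:,2]<.08)]; print(n,'bar',len(s),rect(s),s[:,2].max())
            s=Q[(Q[:,2]>.064)&(Q[:,2]<.08)];print(s.mean(0))
            s=Q[(Q[:,2]>.038)&(Q[:,2]<.046)]; print(n,'lid',len(s),rect(s))
        if k=='rest':
            s=Q[(Q[:,2]>.041)&(Q[:,2]<.049)]; print(n,'top',len(s),rect(s),s.mean(0))
            s=Q[(Q[:,2]>.041)&(Q[:,2]<.06)]; print(n,'top+lugs',len(s),rect(s))
            s=Q[(Q[:,2]>.004)]; print(n,'foot',len(s),rect(s))
        if k in('mug','lift'):
            s=Q[(Q[:,2]>(.03 if k=='mug' else .006))]; print(n,k,len(s),rect(s),s[:,2].max())
z=np.load('scene.npz')['P'];print(z[250,200],z[180,280])
```

```text
scene rim 928 (array([487.6,  33. ]), array([130.5, 180.9]), 2.9)
scene bar 100 (array([485.9,  85.3]), array([19.6, 58.7]), 86.2) 0.07142397603709427
[0.48686431 0.08459212 0.06773105]
scene lid 1336 (array([488.5,  34.6]), array([127.9, 183. ]), 3.0)
scene top 1281 (array([ 526.7, -294.1]), array([ 72.7, 100.5]), 13.7) [ 0.52776786 -0.2962151   0.04512793]
scene top+lugs 1373 (array([ 526.4, -293.8]), array([ 73.5, 101.3]), 15.1)
scene foot 2137 (array([ 520.3, -283.6]), array([130.7, 161.9]), 42.0)
scene mug 692 (array([316.6, 474.1]), array([ 85.1, 181.4]), 15.2) 0.0881953480303197
scene lift 895 (array([713.7, -98.3]), array([163.4, 268. ]), 0.0) 0.018030481976365254
side rim 1277 (array([485.9,  32.7]), array([131.1, 177.8]), 3.4)
side bar 134 (array([482.,  85.]), array([58.8, 16.3]), 3.6) 0.07037016601233725
[0.481309   0.0848076  0.06719677]
side lid 1944 (array([483.8,  34.1]), array([126.8, 181.5]), 3.5)
side top 1717 (array([ 524.2, -294.4]), array([73.7, 99.9]), 14.1) [ 0.52314037 -0.29603033  0.04472354]
side top+lugs 1838 (array([ 524.2, -294.4]), array([73.7, 99.9]), 14.1)
side foot 2813 (array([ 518.3, -296. ]), array([ 99.1, 112.3]), 15.0)
side mug 1115 (array([333. , 472.9]), array([170. ,  83.5]), 78.1) 0.08738703886065902
side lift 631 (array([758.1, -97.7]), array([ 68.8, 268.5]), 0.4) 0.014400236038499381
[ 0.35182862 -0.17888208  0.0022905 ] [ 0.33719084  0.16572314 -0.0028308 ]
```

drive_tool:
  steps:
    - {"x": 150, "y": -307, "spin": 18}
    - {"x": 150, "y": -307, "spin": 18}
    - {"x": 150, "y": -307, "spin": 18}
    - {"x": 150, "y": -307, "spin": 18}
    - {"x": 150, "y": -307, "spin": 18}
    - {"x": 150, "y": -307, "spin": 18}
    - {"x": 150, "y": -307, "spin": 18}
    - {"x": 150, "y": -307, "spin": 18}
  hand: -1

```text
invalid input
```

drive_tool:
  steps:
    - {"x": 149, "y": -308}
    - {"x": 149, "y": -308}
    - {"x": 149, "y": -308}
    - {"x": 149, "y": -308}
    - {"x": 149, "y": -308}
    - {"x": 149, "y": -308}
    - {"x": 149, "y": -308}
    - {"x": 149, "y": -308}
    - {"x": 149, "y": -308}
    - {"x": 149, "y": -308}

```text
invalid input
```

Run:
```python
from h import *
s,im,d,P=cloud('wrist');cv2.imwrite('pics/d.png',im);np.savez('wrist',im=im,P=P)
print(s['ee_pos'],np.degrees(np.arctan2(s['ee_rot'][1,1],s['ee_rot'][0,1])))
def rect(p):
    (c,(w,h),a)=cv2.minAreaRect((p[:,:2]*1000).astype(np.float32))
    return len(p),np.round(c,1),np.round((w,h),1),round(a,1)
Q=P.reshape(-1,3);Q=Q[np.isfinite(Q[:,2])]
Q=Q[(abs(Q[:,0]-.487)<.09)&(abs(Q[:,1]-.04)<.13)]
print('bar',rect(Q[(Q[:,2]>.062)&(Q[:,2]<.075)]));print('rim',rect(Q[(Q[:,2]>.048)&(Q[:,2]<.057)]))
print(np.histogram(Q[:,2],bins=np.arange(-.005,.11,.005)))
```

```text
[0.18468441 0.70046273 0.24740602] 75.23093555311948
bar (39, array([465.1,  86.5]), array([23.4, 13.4]), 0.0)
rim (404, array([485.7,  31.3]), array([127.8, 180.7]), 3.6)
(array([334, 285,  66,  75,  70,  70,  69,  74,  84, 506, 152, 334,  18,
        17,  30,   0,   0,   0,   0,   0,   0,   0]), array([-0.005,  0.   ,  0.005,  0.01 ,  0.015,  0.02 ,  0.025,  0.03 ,
        0.035,  0.04 ,  0.045,  0.05 ,  0.055,  0.06 ,  0.065,  0.07 ,
        0.075,  0.08 ,  0.085,  0.09 ,  0.095,  0.1  ,  0.105]))
```

View pics/d.png

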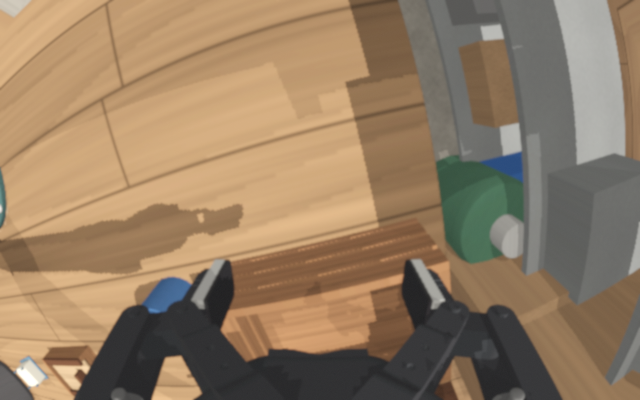

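The picture shows the gripper still at its start, over the crate, because the move was refused as "invalid input". The row probably needs every field, so I'll retry with all four.

drive_tool:
  steps:
    - {"x": 150, "y": -307, "z": 0, "spin": 18}
    - {"x": 150, "y": -307, "z": 0, "spin": 18}
    - {"x": 150, "y": -307, "z": 0, "spin": 18}
    - {"x": 150, "y": -307, "z": 0, "spin": 18}
    - {"x": 150, "y": -307, "z": 0, "spin": 18}
    - {"x": 150, "y": -307, "z": 0, "spin": 18}
    - {"x": 150, "y": -307, "z": 0, "spin": 18}
    - {"x": 150, "y": -307, "z": 0, "spin": 18}
  hand: -1

```text
time: 1.0
ee_pos: [0.338, 0.3867, 0.248]
ee_rot: [[-0.999, -0.046, 0.0], [-0.046, 0.999, -0.005], [-0.0, -0.005, -1.0]]
contact_force: [0.5, -0.4, 0.7]
grip_width: 0.0853
grasp_force: 0.0
```

drive_tool:
  steps:
    - {"x": 149, "y": -308, "z": 0, "spin": 0}
    - {"x": 149, "y": -308, "z": 0, "spin": 0}
    - {"x": 149, "y": -308, "z": 0, "spin": 0}
    - {"x": 149, "y": -308, "z": 0, "spin": 0}
    - {"x": 149, "y": -308, "z": 0, "spin": 0}
    - {"x": 149, "y": -308, "z": 0, "spin": 0}
    - {"x": 149, "y": -308, "z": 0, "spin": 0}
    - {"x": 149, "y": -308, "z": 0, "spin": 0}
    - {"x": 149, "y": -308, "z": 0, "spin": 0}

```text
time: 1.9
ee_pos: [0.4843, 0.0856, 0.2483]
ee_rot: [[-0.999, -0.054, 0.0], [-0.054, 0.999, 0.0], [-0.0, 0.0, -1.0]]
contact_force: [-0.5, 0.4, -0.7]
grip_width: 0.0854
grasp_force: 0.0
```

Run:
```python
from h import *
s,im,d,P=cloud('wrist');cv2.imwrite('pics/e.png',im);np.savez('wrist',im=im,P=P)
print(s['ee_pos'],np.degrees(np.arctan2(s['ee_rot'][1,1],s['ee_rot'][0,1])))
def rect(p):
    (c,(w,h),a)=cv2.minAreaRect((p[:,:2]*1000).astype(np.float32))
    return len(p),np.round(c,1),np.round((w,h),1),round(a,1)
Q=P.reshape(-1,3);Q=Q[np.isfinite(Q[:,2])]
Q=Q[(abs(Q[:,0]-.487)<.09)&(abs(Q[:,1]-.04)<.13)]
print('bar',rect(Q[(Q[:,2]>.062)&(Q[:,2]<.075)]));print('rim',rect(Q[(Q[:,2]>.048)&(Q[:,2]<.057)]))
print(np.histogram(Q[:,2],bins=np.arange(-.005,.11,.005))[0])
```

```text
[0.48430351 0.08562855 0.24827297] 93.08824702996817
bar (766, array([483.3,  85.2]), array([59.5, 13.5]), 3.5)
rim (5801, array([486.9,  31.6]), array([128.7, 177.2]), 3.1)
[ 5128  4193    59    81    14     3    71   157   286 10837   305  5679
    12    18   750     0     0     0     0     0     0     0]
```

View pics/e.png

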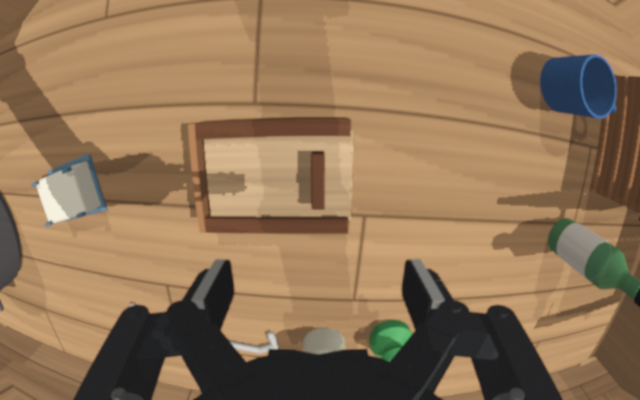

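The wrist view shows the box from above with the bar at about (317,180), in line with the TCP. I'll descend and grip.

drive_tool:
  steps:
    - {"x": -1, "y": 0, "z": -40, "spin": 0}
    - {"x": -1, "y": 0, "z": -85, "spin": 0}
    - {"x": -1, "y": 0, "z": -130, "spin": 0}
    - {"x": -1, "y": 0, "z": -160, "spin": 0}
    - {"x": -1, "y": 0, "z": -175, "spin": 0}
    - {"x": -1, "y": 0, "z": -182, "spin": 0}
    - {"x": -1, "y": 0, "z": -185, "spin": 0}
    - {"x": -1, "y": 0, "z": -185, "spin": 0}

```text
time: 2.75
ee_pos: [0.483, 0.0871, 0.0636]
ee_rot: [[-0.998, -0.058, 0.001], [-0.058, 0.998, 0.001], [-0.001, 0.001, -1.0]]
contact_force: [0.0, 0.6, -0.4]
grip_width: 0.0851
grasp_force: 0.0
```

drive_tool:
  steps:
    - {"x": 0, "y": 0, "z": 0, "spin": 0}
    - {"x": 0, "y": 0, "z": 0, "spin": 0}
    - {"x": 0, "y": 0, "z": 0, "spin": 0}
    - {"x": 0, "y": 0, "z": 0, "spin": 0}
    - {"x": 0, "y": 0, "z": 0, "spin": 0}
    - {"x": 0, "y": 0, "z": 0, "spin": 0}
    - {"x": 0, "y": 0, "z": 0, "spin": 0}
    - {"x": 0, "y": 0, "z": 0, "spin": 0}
  hand: 1

```text
time: 3.55
ee_pos: [0.483, 0.086, 0.0637]
ee_rot: [[-0.998, -0.056, 0.001], [-0.056, 0.998, 0.0], [-0.001, 0.0, -1.0]]
contact_force: [-0.8, -0.0, 5.3]
grip_width: 0.0127
grasp_force: 59.2
```

drive_tool:
  steps:
    - {"x": 0, "y": 5, "z": 1, "spin": 0}
    - {"x": -1, "y": 15, "z": 1, "spin": 0}
    - {"x": -2, "y": 30, "z": 1, "spin": 0}
    - {"x": -2.5, "y": 45, "z": 1, "spin": 0}
    - {"x": -3.5, "y": 60, "z": 1, "spin": 0}

```text
time: 4.05
ee_pos: [0.479, 0.1476, 0.0641]
ee_rot: [[-0.998, -0.057, -0.0], [-0.057, 0.998, 0.0], [0.0, 0.0, -1.0]]
contact_force: [-0.1, 0.0, -0.3]
grip_width: 0.0128
grasp_force: 58.5
```

drive_tool:
  steps:
    - {"x": -1, "y": 16, "z": 0, "spin": 0}
    - {"x": -2, "y": 32, "z": 0, "spin": 0}
    - {"x": -2.7, "y": 48, "z": 0, "spin": 0}
    - {"x": -3.6, "y": 64, "z": 0, "spin": 0}
    - {"x": -4.5, "y": 80, "z": 0, "spin": 0}
    - {"x": -5.4, "y": 96, "z": 0, "spin": 0}
    - {"x": -6.3, "y": 112, "z": 0, "spin": 0}
    - {"x": -7.2, "y": 128, "z": 0, "spin": 0}
    - {"x": -8, "y": 145, "z": 0, "spin": 0}
    - {"x": -8, "y": 145, "z": 0, "spin": 0}

```text
time: 5.05
ee_pos: [0.4711, 0.2953, 0.0643]
ee_rot: [[-0.998, -0.061, 0.001], [-0.061, 0.998, 0.003], [-0.001, 0.003, -1.0]]
contact_force: [-1.1, -0.0, -0.6]
grip_width: 0.0128
grasp_force: 58.5
```

drive_tool:
  steps:
    - {"x": 0, "y": 0, "z": -10, "spin": 0}
    - {"x": 0, "y": 0, "z": -20, "spin": 0}
    - {"x": 0, "y": 0, "z": -28, "spin": 0}
    - {"x": 0, "y": 0, "z": -32, "spin": 0}
    - {"x": 0, "y": 0, "z": -34, "spin": 0}
    - {"x": 0, "y": 0, "z": -35, "spin": 0}
    - {"x": 0, "y": 0, "z": -35, "spin": 0}

```text
time: 5.75
ee_pos: [0.4715, 0.291, 0.0293]
ee_rot: [[-0.998, -0.056, 0.0], [-0.056, 0.998, 0.0], [-0.0, 0.0, -1.0]]
contact_force: [-1.0, 0.6, -1.3]
grip_width: 0.0129
grasp_force: 58.5
```

drive_tool:
  steps:
    - {"x": 0, "y": 0, "z": -1, "spin": 0}
    - {"x": 0, "y": 0, "z": -1.5, "spin": 0}
    - {"x": 0, "y": 0, "z": -1.5, "spin": 0}

```text
time: 6.05
ee_pos: [0.4714, 0.2912, 0.0279]
ee_rot: [[-0.998, -0.056, 0.0], [-0.056, 0.998, 0.0], [-0.0, 0.0, -1.0]]
contact_force: [-1.0, 0.3, -1.2]
grip_width: 0.0126
grasp_force: 58.5
```

drive_tool:
  steps:
    - {"x": 0, "y": 0, "z": -0.5, "spin": 0}
    - {"x": 0, "y": 0, "z": -1, "spin": 0}
    - {"x": 0, "y": 0, "z": -1, "spin": 0}

```text
time: 6.35
ee_pos: [0.4714, 0.2912, 0.0278]
ee_rot: [[-0.998, -0.056, 0.0], [-0.056, 0.998, 0.0], [-0.0, 0.0, -1.0]]
contact_force: [-2.0, -0.6, 8.9]
grip_width: 0.0129
grasp_force: 59.7
```

Contact with the counter. I'll release, then rise and move back over the box.

drive_tool:
  steps:
    - {"x": 0, "y": 0, "z": 0.5, "spin": 0}
    - {"x": 0, "y": 0, "z": 0.5, "spin": 0}
    - {"x": 0, "y": 0, "z": 0.5, "spin": 0}
    - {"x": 0, "y": 0, "z": 0.5, "spin": 0}
    - {"x": 0, "y": 0, "z": 0.5, "spin": 0}
  hand: -1

```text
time: 6.85
ee_pos: [0.4713, 0.291, 0.0272]
ee_rot: [[-0.998, -0.056, -0.0], [-0.056, 0.998, -0.0], [0.0, -0.0, -1.0]]
contact_force: [-0.2, -0.0, 0.3]
grip_width: 0.0831
grasp_force: 0.0
```

drive_tool:
  steps:
    - {"x": 0, "y": 0, "z": 10, "spin": 0}
    - {"x": 0, "y": 0, "z": 40, "spin": 0}
    - {"x": 0, "y": 0, "z": 90, "spin": 0}
    - {"x": 0, "y": 0, "z": 140, "spin": 0}
    - {"x": 0, "y": -30, "z": 180, "spin": 0}
    - {"x": 5, "y": -75, "z": 200, "spin": 0}
    - {"x": 10, "y": -120, "z": 210, "spin": 0}
    - {"x": 12, "y": -165, "z": 210, "spin": 0}
    - {"x": 14, "y": -205, "z": 210, "spin": 0}
    - {"x": 14, "y": -205, "z": 210, "spin": 0}

```text
time: 7.85
ee_pos: [0.4848, 0.0791, 0.2382]
ee_rot: [[-0.999, -0.046, 0.0], [-0.046, 0.999, -0.003], [-0.0, -0.003, -1.0]]
contact_force: [0.8, 0.4, -0.6]
grip_width: 0.0854
grasp_force: 0.0
```

Run:
```python
from h import *
s,im,d,P=cloud('wrist');cv2.imwrite('pics/f.png',im);np.savez('wrist2',im=im,P=P)
print(s['ee_pos'],s['grip_width'])
def rect(p):
    (c,(w,h),a)=cv2.minAreaRect((p[:,:2]*1000).astype(np.float32))
    return len(p),np.round(c,1),np.round((w,h),1),round(a,1)
Q=P.reshape(-1,3);Q=Q[np.isfinite(Q[:,2])]
L=Q[(abs(Q[:,0]-.47)<.09)&(Q[:,1]>.13)&(Q[:,1]<.37)]
print('lid',rect(L[(L[:,2]>.004)&(L[:,2]<.01)]),'bar',rect(L[(L[:,2]>.026)&(L[:,2]<.04)]), L[:,2].max())
c=np.array([.487,.032]);a=np.radians(3.2);ex=np.array([np.sin(a),-np.cos(a)]);ey=np.array([np.cos(a),np.sin(a)])
D=Q[:,:2]-c;bx=D@ex;by=D@ey
I=Q[(abs(bx)<.078)&(abs(by)<.044)]
print(np.histogram(I[:,2],bins=np.arange(0,.06,.003)))
print('spoon',rect(I[(I[:,2]>.017)&(I[:,2]<.032)]))
```

```text
[0.48480168 0.07905606 0.23822688] 0.08537316376809756
lid (8329, array([474.3, 245.5]), array([104.7, 167.1]), 3.5) bar (510, array([471.1, 290.2]), array([58.4, 14.9]), 3.6) 0.3293563880477
(array([   0,   40, 6189,  418,   44,   49,   46,   83,  453, 1530,    8,
          0,    0,    0,    0,    0,    0,    0,    0]), array([0.   , 0.003, 0.006, 0.009, 0.012, 0.015, 0.018, 0.021, 0.024,
       0.027, 0.03 , 0.033, 0.036, 0.039, 0.042, 0.045, 0.048, 0.051,
       0.054, 0.057]))
spoon (2136, array([489.2,  28.4]), array([ 37.1, 130.5]), 12.4)
```

View pics/f.png

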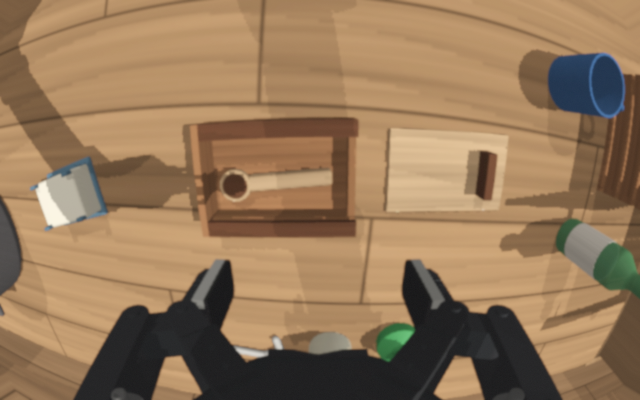

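The lid lies flat at (447,170) with its bar up. The spoon is in the box, with the bowl at (235,184) and the handle running to (330,178). Next I'll measure the handle's axis.

Run:
```python
from h import *
P=np.load('wrist2.npz')['P'];Q=P.reshape(-1,3);Q=Q[np.isfinite(Q[:,2])]
c=np.array([.487,.032]);a=np.radians(3.2);ex=np.array([np.sin(a),-np.cos(a)]);ey=np.array([np.cos(a),np.sin(a)])
D=Q[:,:2]-c;I=Q[(abs(D@ex)<.078)&(abs(D@ey)<.044)]
S=I[(I[:,2]>.022)&(I[:,2]<.034)]
print(S[:,1].min(),S[:,1].max())
H=S[S[:,1]>.02]
(cc,wh,an)=cv2.minAreaRect((H[:,:2]*1000).astype(np.float32));print(cc,wh,an,np.median(H[:,2]))
for y in np.arange(-.04,.1,.01):
    h=S[abs(S[:,1]-y)<.004]
    if len(h): print(round(y,3),h[:,0].min().round(4),h[:,0].max().round(4))
B=S[S[:,1]<0];print(cv2.minEnclosingCircle((B[:,:2]*1000).astype(np.float32)))
```

```text
-0.03521275622107617 0.09489372251186143
(490.5815734863281, 56.98367691040039) (18.682340621948242, 75.67974853515625) 6.328590393066406 0.027450136240185274
-0.03 0.4849 0.5157
-0.02 0.4807 0.5177
-0.01 0.4814 0.5172
0.0 0.4873 0.5134
0.01 0.4872 0.5047
0.02 0.4861 0.5034
0.03 0.4838 0.5015
0.04 0.4828 0.5013
0.05 0.4819 0.4993
0.06 0.4808 0.4997
0.07 0.4797 0.4973
0.08 0.4784 0.4973
0.09 0.478 0.494
((499.4736022949219, -16.758481979370117), 19.180315017700195)
```

```bash
python3 -c "
from h import *
s=ctrl.get_state();print(s['joints'],s['ee_pos'])"
```

```text
[-0.43677377  0.32040997  0.22066995  2.14157635 -0.1074844   0.6894257
  1.4762652 ] [0.48499479 0.08247971 0.23806211]
```

drive_tool:
  steps:
    - {"x": 10, "y": -62, "z": -60, "spin": -86.8}
    - {"x": 10, "y": -62, "z": -60, "spin": -86.8}
    - {"x": 10, "y": -62, "z": -60, "spin": -86.8}
    - {"x": 10, "y": -62, "z": -60, "spin": -86.8}
    - {"x": 10, "y": -62, "z": -60, "spin": -86.8}
    - {"x": 10, "y": -62, "z": -60, "spin": -86.8}
    - {"x": 10, "y": -62, "z": -60, "spin": -86.8}
    - {"x": 10, "y": -62, "z": -60, "spin": -86.8}
    - {"x": 10, "y": -62, "z": -60, "spin": -86.8}
    - {"x": 10, "y": -62, "z": -60, "spin": -86.8}
  hand: 0.2

```text
time: 8.9
ee_pos: [0.4955, 0.026, 0.1774]
ee_rot: [[-0.124, 0.992, 0.0], [0.992, 0.124, 0.001], [0.001, 0.0, -1.0]]
contact_force: [-0.3, 1.0, -0.7]
grip_width: 0.0341
grasp_force: 0.0
```

drive_tool:
  steps:
    - {"x": 0, "y": 0, "z": 0, "spin": -0.9}
    - {"x": 0, "y": 0, "z": 0, "spin": -0.9}
    - {"x": 0, "y": 0, "z": 0, "spin": -0.9}
    - {"x": 0, "y": 0, "z": 0, "spin": -0.9}

```text
time: 9.3
ee_pos: [0.4954, 0.0243, 0.1774]
ee_rot: [[-0.113, 0.994, 0.0], [0.994, 0.113, 0.0], [0.0, 0.0, -1.0]]
contact_force: [-0.3, -0.3, 1.0]
grip_width: 0.0341
grasp_force: 0.0
```

Run:
```python
from h import *
s,im,d,P=cloud('wrist')
print(s['ee_pos'],s['grip_width'],np.degrees(np.arctan2(s['ee_rot'][1,1],s['ee_rot'][0,1])),s['joints'])
Q=P.reshape(-1,3);Q=Q[np.isfinite(Q[:,2])]
S=Q[(abs(Q[:,0]-.49)<.038)&(Q[:,1]>-.045)&(Q[:,1]<.105)&(Q[:,2]>.02)&(Q[:,2]<.034)]
for y in np.arange(-.04,.1,.02):
    h=S[abs(S[:,1]-y)<.004]
    if len(h): print(round(y,3),h[:,0].min().round(4),h[:,0].max().round(4))
cv2.imwrite('pics/g.png',im)
```

```text
[0.49537549 0.02431195 0.1773866 ] 0.034129427454006205 6.481043740629176 [-0.59809089  0.48494042  0.61820625  2.19616883 -0.50055364  0.59906681
  0.50091958]
-0.02 0.4806 0.5182
0.0 0.4871 0.5136
0.02 0.4864 0.5051
0.04 0.4832 0.5017
0.06 0.4812 0.4983
0.08 0.479 0.496
```

View pics/g.png

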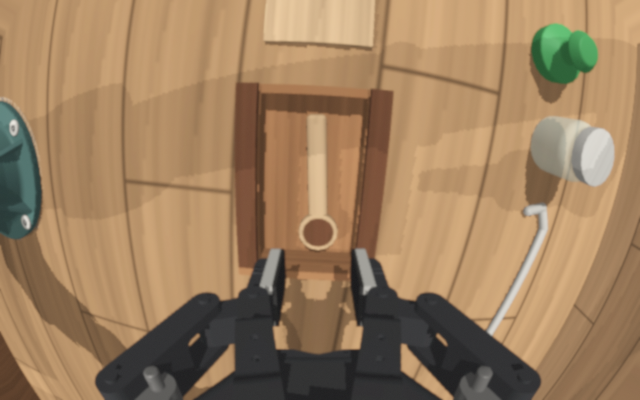

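The handle is centred between the fingers, with the bowl at (318,232) and the fingers clear of the walls. I'll descend carefully.

drive_tool:
  steps:
    - {"x": -0.5, "y": -3, "z": -40, "spin": 0}
    - {"x": -0.5, "y": -3, "z": -80, "spin": 0}
    - {"x": -0.5, "y": -3, "z": -105, "spin": 0}
    - {"x": -0.5, "y": -3, "z": -120, "spin": 0}
    - {"x": -0.5, "y": -3, "z": -128, "spin": 0}
    - {"x": -0.5, "y": -3, "z": -133, "spin": 0}
    - {"x": -0.5, "y": -3, "z": -137, "spin": 0}
    - {"x": -0.5, "y": -3, "z": -137, "spin": 0}

```text
time: 10.15
ee_pos: [0.4951, 0.021, 0.0405]
ee_rot: [[-0.111, 0.994, 0.001], [0.994, 0.111, 0.0], [0.0, 0.001, -1.0]]
contact_force: [0.9, -0.0, 0.2]
grip_width: 0.0341
grasp_force: 0.0
```

drive_tool:
  steps:
    - {"x": 0, "y": 0, "z": -3, "spin": 0}
    - {"x": 0, "y": 0, "z": -6, "spin": 0}
    - {"x": 0, "y": 0, "z": -9, "spin": 0}
    - {"x": 0, "y": 0, "z": -9, "spin": 0}

```text
time: 10.55
ee_pos: [0.4947, 0.0211, 0.0311]
ee_rot: [[-0.111, 0.994, -0.0], [0.994, 0.111, 0.0], [0.0, -0.0, -1.0]]
contact_force: [0.2, -0.5, 0.1]
grip_width: 0.0341
grasp_force: 0.0
```

drive_tool:
  steps:
    - {"x": 0, "y": 0, "z": 0, "spin": 0}
    - {"x": 0, "y": 0, "z": 0, "spin": 0}
    - {"x": 0, "y": 0, "z": 0, "spin": 0}
    - {"x": 0, "y": 0, "z": 0, "spin": 0}
    - {"x": 0, "y": 0, "z": 0, "spin": 0}
  hand: 1

```text
time: 11.05
ee_pos: [0.4949, 0.021, 0.0315]
ee_rot: [[-0.111, 0.994, 0.0], [0.994, 0.111, -0.0], [-0.0, 0.0, -1.0]]
contact_force: [-0.6, 0.4, 4.4]
grip_width: 0.0162
grasp_force: 59.3
```

drive_tool:
  steps:
    - {"x": 0, "y": 0, "z": 5, "spin": 0}
    - {"x": 0, "y": 0, "z": 20, "spin": 0}
    - {"x": 0, "y": 0, "z": 45, "spin": 0}
    - {"x": 0, "y": 0, "z": 80, "spin": 0}
    - {"x": 0, "y": 0, "z": 110, "spin": 0}
    - {"x": 0, "y": 0, "z": 120, "spin": 0}
    - {"x": 0, "y": 0, "z": 120, "spin": 0}

```text
time: 11.75
ee_pos: [0.4955, 0.0214, 0.1523]
ee_rot: [[-0.112, 0.994, 0.003], [0.994, 0.112, 0.0], [0.0, 0.003, -1.0]]
contact_force: [0.1, -0.1, -1.3]
grip_width: 0.0165
grasp_force: 58.8
```

drive_tool:
  steps:
    - {"x": 30.5, "y": -315.5, "z": 0, "spin": 7.9}
    - {"x": 30.5, "y": -315.5, "z": 0, "spin": 7.9}
    - {"x": 30.5, "y": -315.5, "z": 0, "spin": 7.9}
    - {"x": 30.5, "y": -315.5, "z": 0, "spin": 7.9}
    - {"x": 30.5, "y": -315.5, "z": 0, "spin": 7.9}
    - {"x": 30.5, "y": -315.5, "z": 0, "spin": 7.9}
    - {"x": 30.5, "y": -315.5, "z": 0, "spin": 7.9}
    - {"x": 30.5, "y": -315.5, "z": 0, "spin": 7.9}
    - {"x": 30.5, "y": -315.5, "z": 0, "spin": 7.9}
    - {"x": 30.5, "y": -315.5, "z": 0, "spin": 7.9}

```text
time: 12.75
ee_pos: [0.525, -0.2915, 0.15]
ee_rot: [[-0.249, 0.968, -0.002], [0.968, 0.249, 0.003], [0.004, -0.001, -1.0]]
contact_force: [-0.3, -0.0, -0.4]
grip_width: 0.0162
grasp_force: 58.8
```

Run:
```python
from h import *
s,im,d,P=cloud('wrist')
print(s['ee_pos'],s['grip_width'],np.degrees(np.arctan2(s['ee_rot'][1,1],s['ee_rot'][0,1])))
Q=P.reshape(-1,3);Q=Q[np.isfinite(Q[:,2])]
Q=Q[(abs(Q[:,0]-.525)<.08)&(abs(Q[:,1]+.294)<.09)]
for a,b in((.041,.049),(.041,.06),(.05,.06)):
    p=Q[(Q[:,2]>a)&(Q[:,2]<b)];print(len(p),cv2.minAreaRect((p[:,:2]*1000).astype(np.float32)))
S=Q[(Q[:,2]>.11)&(Q[:,2]<.16)];print(len(S),S.min(0) if len(S) else '')
cv2.imwrite('pics/k.png',im)
```

```text
[ 0.52502041 -0.29148657  0.15003228] 0.016228361722438422 14.44129528602992
4849 ((524.2052001953125, -291.0693054199219), (72.53533935546875, 91.02671813964844), 14.415717124938965)
5194 ((524.211181640625, -291.06854248046875), (72.53330993652344, 91.0385971069336), 14.40252685546875)
330 ((524.2301635742188, -290.3562927246094), (71.4028091430664, 89.59938049316406), 14.340459823608398)
10346 [ 0.49825753 -0.3450319   0.1341945 ]
```

View pics/k.png

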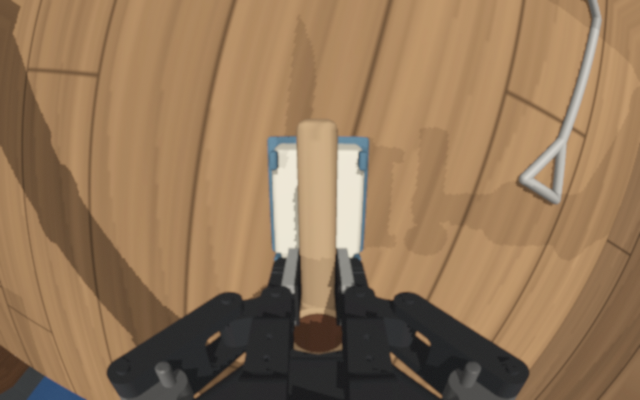

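The spoon is held level over the rest, with the lugs at (273,160) and (362,160) symmetric about the handle. Now I'll lower it.

drive_tool:
  steps:
    - {"x": 0, "y": 0, "z": -20, "spin": 0}
    - {"x": 0, "y": 0, "z": -45, "spin": 0}
    - {"x": 0, "y": 0, "z": -65, "spin": 0}
    - {"x": 0, "y": 0, "z": -74, "spin": 0}
    - {"x": 0, "y": 0, "z": -79, "spin": 0}
    - {"x": 0, "y": 0, "z": -80, "spin": 0}
    - {"x": 0, "y": 0, "z": -80, "spin": 0}

```text
time: 13.5
ee_pos: [0.5258, -0.2945, 0.0719]
ee_rot: [[-0.247, 0.969, 0.001], [0.969, 0.247, -0.001], [-0.001, 0.001, -1.0]]
contact_force: [1.3, -0.8, -1.2]
grip_width: 0.0162
grasp_force: 58.8
```

drive_tool:
  steps:
    - {"x": 0, "y": 0, "z": -1, "spin": 0}
    - {"x": 0, "y": 0, "z": -2, "spin": 0}
    - {"x": 0, "y": 0, "z": -2.5, "spin": 0}
    - {"x": 0, "y": 0, "z": -2.5, "spin": 0}

```text
time: 13.9
ee_pos: [0.5254, -0.2945, 0.0689]
ee_rot: [[-0.247, 0.969, 0.0], [0.969, 0.247, -0.0], [-0.0, 0.0, -1.0]]
contact_force: [-0.6, 0.3, -1.6]
grip_width: 0.0161
grasp_force: 58.8
```

drive_tool:
  steps:
    - {"x": 0, "y": 0, "z": -0.5, "spin": 0}
    - {"x": 0, "y": 0, "z": -1, "spin": 0}
    - {"x": 0, "y": 0, "z": -1, "spin": 0}

```text
time: 14.2
ee_pos: [0.5254, -0.2945, 0.0686]
ee_rot: [[-0.247, 0.969, 0.0], [0.969, 0.247, 0.0], [0.0, 0.001, -1.0]]
contact_force: [-0.2, 1.5, 5.5]
grip_width: 0.0161
grasp_force: 59.6
```

Contact. I'll open the gripper only part way, so the fingers stay clear, then rise.

drive_tool:
  steps:
    - {"x": 0, "y": 0, "z": 0.5, "spin": 0}
    - {"x": 0, "y": 0, "z": 0.5, "spin": 0}
    - {"x": 0, "y": 0, "z": 0.5, "spin": 0}
    - {"x": 0, "y": 0, "z": 0.5, "spin": 0}
    - {"x": 0, "y": 0, "z": 0.5, "spin": 0}
  hand: 0

```text
time: 14.7
ee_pos: [0.5253, -0.2944, 0.0682]
ee_rot: [[-0.247, 0.969, -0.0], [0.969, 0.247, 0.0], [0.0, -0.0, -1.0]]
contact_force: [-0.1, 0.2, -1.0]
grip_width: 0.0428
grasp_force: 0.0
```

drive_tool:
  steps:
    - {"x": 0, "y": 0, "z": 5, "spin": 0}
    - {"x": 0, "y": 0, "z": 20, "spin": 0}
    - {"x": 0, "y": 0, "z": 50, "spin": 0}
    - {"x": 0, "y": 0, "z": 90, "spin": 0}
    - {"x": 0, "y": 0, "z": 130, "spin": 0}
    - {"x": 0, "y": 40, "z": 150, "spin": 0}
    - {"x": 0, "y": 80, "z": 150, "spin": 0}
    - {"x": 0, "y": 120, "z": 150, "spin": 0}
    - {"x": 0, "y": 120, "z": 150, "spin": 0}
    - {"x": 0, "y": 120, "z": 150, "spin": 0}

```text
time: 15.7
ee_pos: [0.5256, -0.1733, 0.2193]
ee_rot: [[-0.249, 0.968, 0.001], [0.968, 0.249, 0.0], [-0.0, 0.001, -1.0]]
contact_force: [1.5, -0.9, -0.9]
grip_width: 0.0429
grasp_force: 0.0
```

Run:
```python
from h import *
s,im,d,P=cloud('side')
cv2.imwrite('pics/l.png',cv2.resize(im[150:380,240:560],None,fx=2.4,fy=2.4))
Q=P.reshape(-1,3);Q=Q[np.isfinite(Q[:,2])]
Q=Q[(abs(Q[:,0]-.525)<.1)&(abs(Q[:,1]+.294)<.1)]
p=Q[(Q[:,2]>.058)&(Q[:,2]<.08)];print(len(p),cv2.minAreaRect((p[:,:2]*1000).astype(np.float32)),np.percentile(p[:,2],[5,50,95]))
```

```text
803 ((517.289794921875, -287.3721618652344), (38.23408126831055, 129.572265625), 20.46428680419922) [0.05951898 0.06453356 0.0667696 ]
```

View pics/l.png

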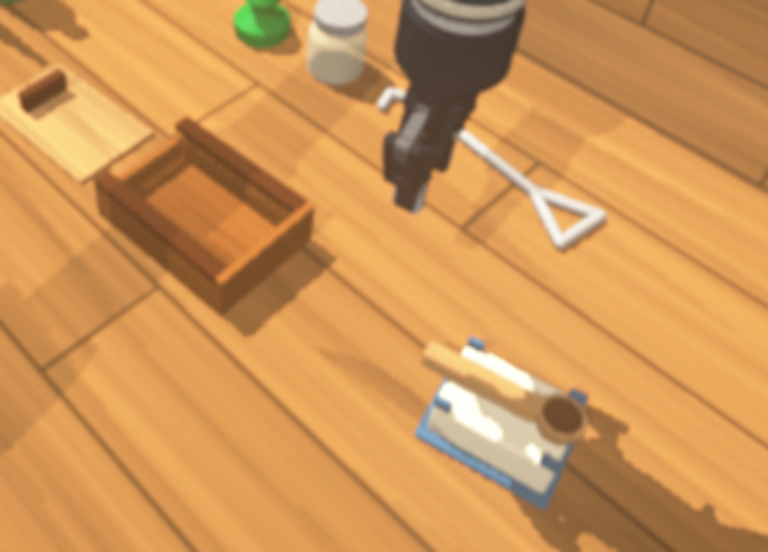

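The crop shows the spoon on the rest, hollow up, with the bowl at (560,415) and lying between the lugs. The measured centre is about (524,-296) mm at roughly 14.5°, which matches the rest. The lid lies flat, bar up.

```bash
python3 -c "
from bench import order;print(order.close_job())"
```

```text
the job is handed in; nothing more can be done
None
```

The lid is out of its grooves and flat on the counter with its grip bar up, and the spoon lies hollow side up on the rest, within about 2 mm of its centre; I handed the job in at about 16 s.

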